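# Stow the orange rasp and latch the tool rack's keeper bar

## Robot

A 6-joint arm with a two-finger parallel gripper is mounted at the origin on the work surface. World frame = base frame: x ahead of the robot, y to its left, z up, the work surface at z = 0. Lengths are in m, angles in degrees, forces in N, time in s.
With the tool pointing down it reaches from about 0.4 to 0.925 m from the base axis. Payload 3.4 kg.
Tool frame: the origin (TCP) lies midway between the tips of the shut fingers; the grasp point (between the pads) lies manip.grasp_offset behind it (manip.grasp_offset is the distance from the TCP to the grasp point, in m); z points along the fingers, y is the line along which they close (so a half turn about z gives the same grasp; the last joint's range is limited). The gripper opens to 85 mm and grips with 20 to 120 N. Pads are 22 mm wide; open, the fingers measure 114 mm over their backs; the gripper's body (76 mm by 85 mm) begins 54 mm behind the grasp point. The pads swing forward as they close: fully open they stand 13 mm farther back than shut.
Start: joints at [-78.581, 17.578, 86.31, -0, 76.112, -4.211], TCP at [0.155, -0.554, 0.231] pointing down, gripper open.
Joint ranges: [-179.03, 179.03], [-60, 130.46], [8.19, 133.38], [-81.62, 261.62], [5.75, 156.47], [-153.77, 153.77]. Speed limits (degrees/s): [147.25, 147.25, 180, 180, 180, 180].

## Interface

Orientations are given as a 3x3 rotation matrix whose columns are the frame's x, y, z axes.
In Python, from workcell import manip gives the robot as it stands.
- The arm moves only by the tool carry_out, never from a script. Its argument "moves" is a list of rows, each a list of 3 entries, a list of its own where there are three numbers: the shift along the world's x, y, z scaled (see below), then the turn about the world's z scaled (see below), then the opening, from -1 (shut) to 1 (fully open). A call has 1 to 12 rows; each row shifts and turns the commanded pose from where the row before left it; what a row does not reach is not made up. The controller multiplies each number of a shift by 0.04 m and each number of a turn by 120 degrees. A row lasts 1/8 s, in which the tool goes at most 62.5 mm and 10.7 degrees, less where a joint would pass 70% of its speed; a pose out of reach is approached as far as the arm can. A call with a number of a shift or a turn outside -1 to 1 is refused whole. A call with a gripper value outside its range is refused whole. The fingers move at their own pace and stop on an object; "force" is the grip in N (left out, the last holds). Time passes only in rows, so rows that do not move let the fingers close. It gives the time, the measured TCP pose, the force, the opening and the grip force at its end, in the units of the state.
- manip.sense(): the state, without advancing time (a new reading comes with each control period).
- manip.read_camera(name): name is "scene" or "top"; returns (picture, depth): 420x560x3 uint8, red, green, blue; 420x560 float32, m along the optical axis (not along the pixel's ray), 0 where there is no reading.
- manip.camera_info(name): a dict with "fx", "fy", "cx", "cy" (pixels), "dist_coeffs" ([k1, k2, p1, p2, k3] as OpenCV has them; the pictures are not rectified), "T" (4x4, takes a point from camera to world coordinates). Camera axes: x right, y down, z forward; pixel columns grow to the right and rows downward; lengths in m; the calibration is good to about 2 mm. A picture is of the moment at which its call begins. camera_info takes no time and is no camera call.
- manip.finish_job(): hands the job in; it is judged then, once.
The state is a dict: "clock": time; "q": joint angles; "qvel": joint speeds; "joint_torque": joint torques, N m; "eef_pos": TCP position; "tool_rot": TCP orientation; "wrist_force": force on the tool from outside, world axes, zero at the start; "moment": the same for the moment, N m; "gripper_width": finger opening in m; "gripper_force": force on a finger pad.
Only numpy, scipy, OpenCV 4.12 (cv2) and the standard library are available. Lean on these libraries where they do the work, as an engineer would, in place of code of your own. Each camera call takes 0.05 s, during which the arm holds its last target. There are 200 camera calls.

## Task

Put the orange-handled rasp away in the free bay of the tool rack, the one marked with the orange strip, lying flat on its broad side in the notches of both rails and centred lengthwise between the two rails (the handle may point either way). Then swing the yellow keeper bar shut over the tools until it snaps past its detent and stays fully closed, and let go. Leave the other tools and everything else on the bench where they are.

Things in the scene. Friction and masses are not known exactly. Their poses are not given: they have to be found in the camera images.
- rasp: Loose rasp, 190 mm long, 110 to 230 g. Origin: centre of its flat underside, mid-length; its y is the long axis, z up. Orange handle 28 wide, 24 high from y = -95 to +20 mm, brass collar 22 wide to y = 28, dark steel blade 26 wide, 8 high to y = +95, all with one flat underside. Grip across the handle near the origin.
- rack: Fixed rack. Grey base 345 x 220 x 12 mm (x -170 to 175); origin: centre of underside, on the bench. Dark rails along x at y = +-65 mm, 20 thick, with 36 mm wide notches at x = -70, 0, 70 (the bays): floor z 32, post tops z 60. Tools lie along y over both rails; between the rails fingers can go down to the base. Steel hinge post x -145, detent block and stop (88 high) x 139 to 165, y -24 to 25.
- strip: Thin orange strip, 34 x 212 mm, painted on the rack's base in the free bay (any of the three), seen between and outside the rails. Origin: its centre, at the height of the base's top (z = 12 mm); axes parallel to the rack's. The rasp stowed has its origin 20 mm above this point and its y along the strip's y (either way round).
- keeper (a joint): Angle of the yellow keeper bar about its vertical hinge, rad: 0 = closed (bar along the rack's +x, over all bays), grows as it swings to the rack's +y side, up to 1.7; starts 1.3 to 1.6. Slight friction (0.12 N m) holds it where left. The spring ball is met at 0.06, crest at 0.03; passing takes about 7 N at the knob, then the ball holds the bar at 0 against its stop.
- keeper_knob (a point): Centre of the red upright round knob on the keeper bar, 24 mm in diameter, 46 mm high (z = 78 to 124 mm; this point at z = 101), 250 mm from the hinge axis. The bar under it is 22 mm wide, 12 mm thick, underside at z = 66 mm, and ends 310 mm from the hinge in a steel nose. A tool whose top is higher than 66 mm stops the bar.
- keeper_hinge (a point): Point on the keeper bar's vertical hinge axis at the height of the bar (z = 72 mm).
- file: Bystander: blue-handled file, same size and shape as the rasp, lying in one of the two other bays. Leave it.
- burnisher: Bystander: burnisher with dark wood handle and copper rod, same size as the rasp, lying in one of the two other bays. Leave it.
- glue: Bystander: jar, 68 mm diameter, 85 mm high, yellow label; origin under its centre. Stands off the rack's far left corner.
- tin: Bystander: low can, 72 mm diameter, 45 mm high, red label; origin under its centre. Stands off the rack's far right corner.
- brush: Bystander: shoe brush, 55 x 170 x 42 mm, on the right of the bench.
- last: Bystander: green plastic shoe last, about 240 mm long and 110 mm high, on the left of the bench.
- tape: Bystander: roll of pale tape lying flat, 100 mm diameter, 25 mm high, on the right of the bench.
Mind the look-alikes: they are no part of the job. There is more than one size of the rasp; the one meant has the size given above.

How it is judged:
By the outcome, as a careful person would: the job done as asked, in the order asked, and still so for the second after the job is handed in, with the robot touching nothing.
It also fails if it takes over 58 s, if anything falls off the work surface, if the arm or the gripper's body presses on something with over 40 N, if the wrist force passes 120 N, or if a joint passes its speed limit or range.

## Working session

There is one attempt and no reset: what is moved stays moved. The work goes in short steps, Python scripts to look and compute and a tool call to move; the robot and the scene stay as the last step left them, time stands still between calls to the robot, and variables do not carry over. Pictures are saved under pics/ and viewed, at most 10 in all, crops included, and the job is handed in when it is done.

Besides the shell and the picture viewer there is one more tool, called in YAML: its name, and indented under it one key for each argument. carry_out: Moves the arm, as the interface text tells. Shifts and turns lie within -1 to 1; 1 stands for 0.04 m of shift or 120 degrees of turn. Its arguments: {"type":"object","properties":{"moves":{"type":"array","items":{"type":"array"}},"force":{"type":"number"}},"required":["moves"]}

```bash
mkdir -p pics; cat > h.py <<'E'
import numpy as np, cv2
from workcell import manip
def grab(n):
    p,d=manip.read_camera(n); np.savez(f'{n}.npz',p=p,d=d); return p,d
def load(n):
    z=np.load(f'{n}.npz'); return z['p'],z['d']
def rays(n,uv):
    c=manip.camera_info(n); K=np.array([[c['fx'],0,c['cx']],[0,c['fy'],c['cy']],[0,0,1]])
    u=cv2.undistortPoints(np.array(uv,float).reshape(-1,1,2),K,np.array(c['dist_coeffs'],float))[:,0]
    T=np.array(c['T']); return T[:3,3],np.c_[u,np.ones(len(u))],T
def onz(n,uv,z):
    o,r,T=rays(n,uv); w=r@T[:3,:3].T; return o+w*((z-o[2])/w[:,2])[:,None]
def bydepth(n,uv,d):
    o,r,T=rays(n,uv); return o+(r*np.array(d)[:,None])@T[:3,:3].T
def save(n,p): cv2.imwrite(f'pics/{n}.png',p[:,:,::-1])
E
python3 - <<'E'
from h import *
for n in('top','scene'):
    p,d=grab(n); save(n+'0',p); c=manip.camera_info(n); print(n,np.round(c['T'],3).tolist(),c['fx'])
print(manip.grasp_offset, manip.sense())
E
```

```text
top [[0.017, -0.996, 0.09, 0.376], [-1.0, -0.017, -0.0, 0.028], [0.002, -0.09, -0.996, 1.702], [0.0, 0.0, 0.0, 1.0]] 482.39434555468426
scene [[-0.141, 0.741, -0.657, 1.22], [0.99, 0.098, -0.103, 0.126], [-0.012, -0.664, -0.747, 0.882], [0.0, 0.0, 0.0, 1.0]] 383.69433990591403
0.0187 {'clock': 0.1, 'q': array([-7.85804042e+01,  1.76191936e+01,  8.63744313e+01, -7.86350184e-04,
        7.61133966e+01, -4.21205621e+00]), 'qvel': array([ 0.11354267, -0.09873046, -0.14799113,  0.12578419,  0.0608871 ,
        0.06678227]), 'joint_torque': array([ 1.47587962e-04, -4.58528495e+01, -2.52607280e+01, -1.27888143e-04,
        5.59189284e-03,  7.28256367e-06]), 'eef_pos': array([ 0.15477495, -0.55313129,  0.23047398]), 'tool_rot': array([[ 9.63012993e-01,  2.69454688e-01, -3.82885107e-04],
       [ 2.69454931e-01, -9.63011265e-01,  1.82826061e-03],
       [ 1.23910720e-04, -1.86380900e-03, -9.99998255e-01]]), 'wrist_force': array([-0.28728664,  0.10820943,  0.01017482]), 'moment': array([ 0.02346719, -0.04361591,  0.01420123]), 'gripper_force': 0.0, 'gripper_width': 0.08527495736854267}
```

View pics/top0.png

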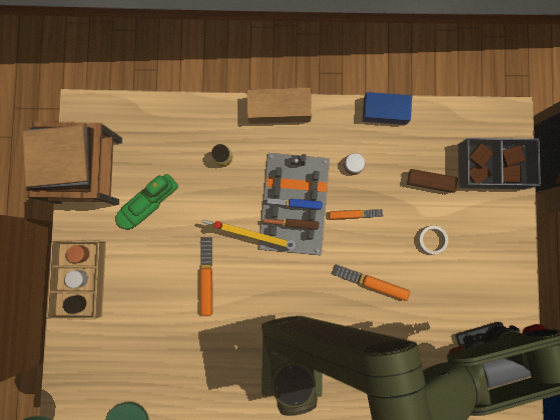

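View pics/scene0.png

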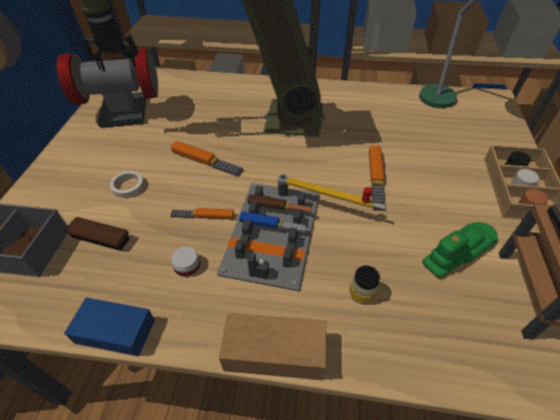

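The top view shows three orange tools: (206,277) and (370,282), each about 280 mm long, and (355,214), about 195 mm long, which is the one meant. The rack is at (295,203) with the free strip at (297,185). The knob is at (218,225) and the hinge at (290,245).

```bash
python3 - <<'E'
from h import *
p,d=load('top'); hsv=cv2.cvtColor(p,cv2.COLOR_RGB2HSV)
cr=p[140:265,190:400]; save('crop1',cv2.resize(cr,None,fx=3.8,fy=3.8,interpolation=cv2.INTER_CUBIC))
def comps(n,m,z,amin=15):
    k,l,s,c=cv2.connectedComponentsWithStats(m.astype(np.uint8),connectivity=8)
    for i in range(1,k):
        if s[i,4]<amin: continue
        vu=np.argwhere(l==i)[:,::-1].astype(float)
        w=onz(n,vu,z)[:,:2]
        r=cv2.minAreaRect((w*1000).astype(np.float32))
        e,V=np.linalg.eigh(np.cov(w.T)); a=np.degrees(np.arctan2(V[1,1],V[0,1]))
        print(n,'px',c[i].round(1),'n',s[i,4],'mean',w.mean(0).round(4),'rect c',np.round(r[0],1),np.round(r[1],1),'axis',a.round(1))
for n in('top','scene'):
    p,d=load(n); hsv=cv2.cvtColor(p,cv2.COLOR_RGB2HSV); H,S,V=[hsv[:,:,i].astype(int) for i in range(3)]
    orange=(H>=5)&(H<=14)&(S>190)&(V>120)
    print('orange z=.012..'); comps(n,orange,0.014,40)
    print('yellow'); comps(n,(H>=18)&(H<=28)&(S>190)&(V>120),0.078,40)
    print('red'); comps(n,((H<4)|(H>175))&(S>170)&(V>110),0.11,12)
E
```

```text
orange z=.012..
top px [269.6 182. ] n 40 mean [0.6244 0.0864] rect c [625.7  86.2] [17.4 31.1] axis 179.9
top px [294.4 184. ] n 243 mean [ 0.619  -0.0011] rect c [619.2  -1.6] [97.8 30.9] axis 84.7
top px [321.5 186.4] n 68 mean [ 0.6122 -0.0967] rect c [611.7 -96.8] [31.9 24.7] axis -156.4
top px [345.2 214.1] n 236 mean [ 0.5154 -0.1809] rect c [ 515.5 -180.4] [ 25.6 112.5] axis 93.7
top px [206.  291.5] n 517 mean [0.2392 0.2986] rect c [239.6 298.6] [160.6  34.6] axis -178.2
top px [386.1 287.8] n 485 mean [ 0.2622 -0.3236] rect c [ 262.  -323.6] [159.2  35.9] axis 71.2
yellow
top px [253.2 234.4] n 396 mean [0.4364 0.136 ] rect c [436.3 135.2] [223.   20.2] axis 75.8
red
top px [217.4 224.2] n 26 mean [0.467  0.2527] rect c [466.9 252.7] [14.8 17.6] axis 133.8
orange z=.012..
scene px [191.6 150.8] n 338 mean [ 0.252 -0.331] rect c [ 251.1 -333.1] [156.   40.1] axis 70.9
scene px [375.8 162.7] n 366 mean [0.2309 0.2973] rect c [227.3 297. ] [164.4  37.7] axis -177.8
scene px [213.7 212.1] n 237 mean [ 0.5139 -0.184 ] rect c [ 513.5 -184.3] [ 26.1 110.7] axis 94.1
scene px [232.2 242.1] n 48 mean [ 0.6141 -0.1048] rect c [ 614.6 -105.4] [16.1 27.2] axis 175.8
scene px [266.7 248.2] n 293 mean [ 0.6217 -0.006 ] rect c [621.6  -6.7] [94.2 29.6] axis 85.0
scene px [299.6 253.7] n 53 mean [0.6278 0.0855] rect c [627.8  85.2] [17.  26.7] axis 177.0
yellow
scene px [325.3 190.4] n 401 mean [0.4428 0.1376] rect c [442.3 136.4] [229.8  21.4] axis 75.8
red
scene px [138.2  59.5] n 31 mean [-0.1552 -0.6552] rect c [-154.6 -653.2] [47.9 25.7] axis -149.3
scene px [61.7 65.6] n 81 mean [-0.0665 -0.9311] rect c [ -70.9 -934.4] [106.3  32.7] axis -145.9
scene px [367.5 190.1] n 30 mean [0.4577 0.2535] rect c [457.3 253.1] [15.3 19.7] axis 133.6
```

View pics/crop1.png

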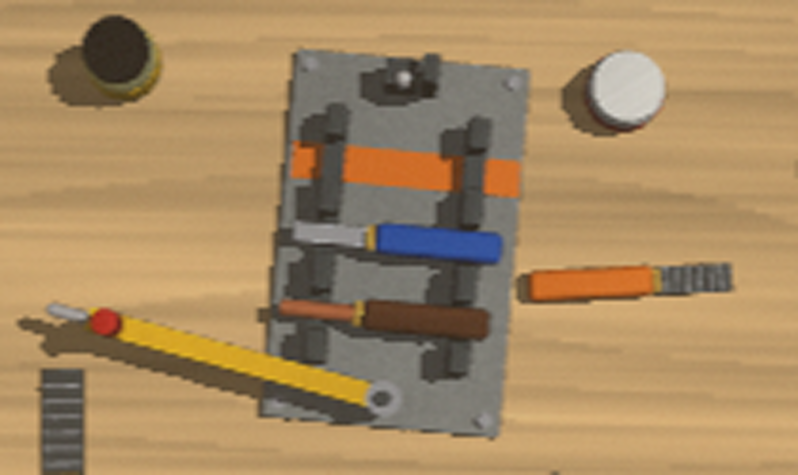

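The crop shows the rasp meant (short, orange handle at about (590,283) in the crop, blade pointing right) with a measured handle length of 112 mm, which matches. The strip bay is the far one, between the blue file and the detent. Next I'll get the rack pose from the base outline and the hinge and knob by triangulation.

```bash
python3 - <<'E'
from h import *
def tri(a,b):
    A=np.zeros((3,3));B=np.zeros(3);P=[]
    for n,uv in(('top',a),('scene',b)):
        o,r,T=rays(n,[uv]); w=T[:3,:3]@r[0]; w/=np.linalg.norm(w); M=np.eye(3)-np.outer(w,w); A+=M;B+=M@o;P.append((M,o))
    x=np.linalg.solve(A,B); return x.round(4),[round(float(np.linalg.norm(M@(x-o))),4) for M,o in P]
print('knob',tri((217.4,224.2),(367.5,190.1)))
p,d=load('top'); hsv=cv2.cvtColor(p,cv2.COLOR_RGB2HSV).astype(int); S,V=hsv[...,1],hsv[...,2]
m=np.zeros(S.shape,np.uint8); sub=np.s_[140:265,250:335]
m[sub]=((S<60)[sub]).astype(np.uint8); o=(hsv[...,0]>=5)&(hsv[...,0]<=14)&(S>190); m[170:200,255:335]|=o[170:200,255:335].astype(np.uint8)
c=max(cv2.findContours(cv2.morphologyEx(m,cv2.MORPH_CLOSE,np.ones((5,5))),0,2)[0],key=cv2.contourArea)
w=onz('top',c[:,0].astype(float),0.012)[:,:2]*1000; r=cv2.minAreaRect(w.astype(np.float32)); print('base rect',r)
cor=np.array([(293,48),(528,70),(497,438),(260,413)])/3.8+[190,140]-0.4
w=onz('top',cor,0.012); print('corners',w.round(4).tolist(),'c',w.mean(0).round(4),'lens',np.linalg.norm(np.roll(w,-1,0)-w,axis=1).round(4))
e=(w[0]+w[1]-w[2]-w[3]); f=(w[0]+w[3]-w[1]-w[2]); print('x ang',np.degrees(np.arctan2(e[1],e[0])),'y ang',np.degrees(np.arctan2(f[1],f[0])))
for n,px in(('top',(slice(200,230),slice(320,390))),('scene',(slice(200,225),slice(165,238)))):
    p,_=load(n);h=cv2.cvtColor(p,cv2.COLOR_RGB2HSV).astype(int)
    o=(h[...,0]>=5)&(h[...,0]<=14)&(h[...,1]>170)&(h[...,2]>100); mm=np.zeros_like(o); mm[px]=o[px]
    vu=np.argwhere(mm)[:,::-1].astype(float)
    for z in(.012,.024):
        q=onz(n,vu,z)[:,:2]*1000; print(n,z,cv2.minAreaRect(q.astype(np.float32)),q.mean(0).round(1))
# depth heights on handle/strip/base
p,d=load('top')
for u,v in((345,214),(372,213),(295,184),(217,224),(290,245),(290,160)):
    print((u,v),bydepth('top',[(u,v)],[d[v,u]]).round(4))
E
```

```text
knob (array([0.4664, 0.2517, 0.1189]), [0.0002, 0.0002])
base rect ((554.3677978515625, -0.169830322265625), (219.15008544921875, 348.63812255859375), 85.62255096435547)
corners [[0.7314, 0.099, 0.012], [0.7143, -0.1209, 0.012], [0.3716, -0.0955, 0.012], [0.3908, 0.1224, 0.012]] c [0.552  0.0013 0.012 ] lens [0.2205 0.3437 0.2187 0.3414]
x ang -4.081029906914041 y ang 85.26163306924676
top 0.012 ((515.5850830078125, -180.37403869628906), (27.026639938354492, 113.30670928955078), 3.9963040351867676) [ 515.7 -180.1]
top 0.024 ((514.5962524414062, -178.8971710205078), (26.834684371948242, 112.50196838378906), 3.9963278770446777) [ 514.7 -178.6]
scene 0.012 ((513.3629150390625, -184.32435607910156), (30.849994659423828, 112.15608215332031), 3.79052996635437) [ 512.9 -184.8]
scene 0.024 ((523.1033325195312, -180.04376220703125), (30.42469024658203, 110.60979461669922), 3.7905185222625732) [ 522.6 -180.5]
(345, 214) [[ 0.5152 -0.1794  0.0209]]
(372, 213) [[ 0.521 -0.275  0.013]]
(295, 184) [[ 0.619  -0.0032  0.014 ]]
(217, 224) [[0.4669 0.2524 0.121 ]]
(290, 245) [[0.403  0.0117 0.0792]]
(290, 160) [[0.7053 0.0158 0.0101]]
```

carry_out:
  moves:
    - [[0.75,0.7,-0.2],0.054,0.4]
    - [[0.75,0.7,-0.2],0.054,0.4]
    - [[0.75,0.7,-0.2],0.054,0.4]
    - [[0.75,0.7,-0.2],0.054,0.4]
    - [[0.75,0.7,-0.2],0.054,0.4]
    - [[0.75,0.7,-0.2],0.054,0.4]
    - [[0.75,0.7,-0.2],0.054,0.4]
    - [[0.75,0.7,-0.2],0.054,0.4]
    - [[0.75,0.7,-0.2],0.054,0.4]
    - [[0.75,0.7,-0.2],0.054,0.4]
    - [[0.75,0.7,-0.2],0.06,0.4]
    - [[0,0,0],0,0.4]
  force: 40

```text
clock: 1.6
eef_pos: [0.4861, -0.2435, 0.1423]
tool_rot: [[0.037, 0.999, -0.001], [0.999, -0.037, 0.001], [0.001, -0.001, -1.0]]
wrist_force: [-0.4, -0.7, 0.6]
gripper_width: 0.0597
gripper_force: 0.0
```

carry_out:
  moves:
    - [[0.4,0.36,0],0.025,0.4]
    - [[0.42,0.36,0],0.027,0.4]
    - [[0,0,-0.7],0,0.4]
    - [[0,0,-0.7],0,0.4]
    - [[0,0,-0.7],0,0.4]
    - [[0,0,-0.5],0,0.4]
    - [[0,0,0],0,0.4]
    - [[0,0,0],0,0.4]

```text
clock: 2.6
eef_pos: [0.5182, -0.2173, 0.0399]
tool_rot: [[-0.067, 0.998, 0.001], [0.998, 0.067, -0.0], [-0.0, 0.001, -1.0]]
wrist_force: [0.7, -0.3, 1.8]
gripper_width: 0.0597
gripper_force: 0.0
```

```bash
python3 - <<'E'
from h import *
s=manip.sense();print(s['eef_pos'],s['wrist_force'])
p,d=grab('scene'); save('pre',cv2.resize(p[130:290,130:330],None,fx=4,fy=3.75,interpolation=cv2.INTER_CUBIC))
E
```

```text
[ 0.51824077 -0.21731811  0.03990131] [ 0.67448506 -0.34405434  1.76301638]
```

View pics/pre.png

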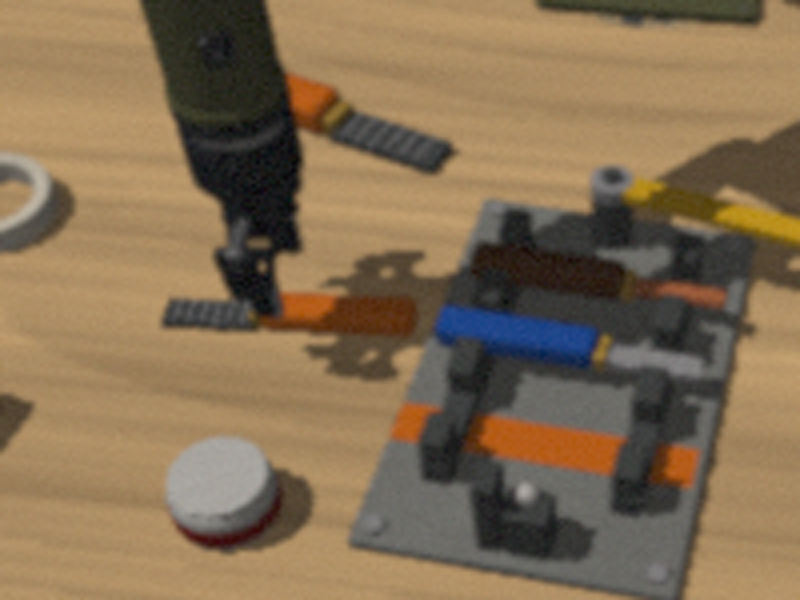

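The fingers are over the handle near the collar at (262,290), straddling it. I'll go down and grip.

carry_out:
  moves:
    - [[0,0,-0.5],0,0.4]
    - [[0,0,-0.38],0,0.4]
    - [[0,0,0],0,0.4]
    - [[0,0,0],0,-1]
    - [[0,0,0],0,-1]
    - [[0,0,0],0,-1]
    - [[0,0,0],0,-1]
    - [[0,0,0],0,-1]
    - [[0,0,0],0,-1]
  force: 50

```text
clock: 3.78
eef_pos: [0.5186, -0.2173, 0.005]
tool_rot: [[-0.068, 0.998, 0.002], [0.998, 0.068, -0.001], [-0.001, 0.002, -1.0]]
wrist_force: [0.8, 0.8, 6.0]
gripper_width: 0.0268
gripper_force: 50.9
```

carry_out:
  moves:
    - [[0,0,0.5],0,-1]
    - [[0,0,0.8],0,-1]
    - [[0,0,0.8],0,-1]
    - [[0,0,0.8],0,-1]
    - [[0.42,0.88,0],-0.011,-1]
    - [[0.42,0.89,0],-0.011,-1]
    - [[0.42,0.89,0],-0.011,-1]
    - [[0.42,0.89,0],-0.012,-1]
    - [[0.42,0.89,0],-0.012,-1]
    - [[0.42,0.89,0],-0.012,-1]
    - [[0,0,0],0,-1]
    - [[0,0,0],0,-1]

```text
clock: 5.28
eef_pos: [0.6175, -0.0039, 0.1195]
tool_rot: [[0.076, 0.997, -0.002], [0.997, -0.076, -0.001], [-0.001, -0.002, -1.0]]
wrist_force: [0.1, -0.2, -2.3]
gripper_width: 0.0271
gripper_force: 50.1
```

```bash
cat > m.py <<'E'
from h import *
def orange(n,box,z,vmin=100):
    p,_=load(n);h=cv2.cvtColor(p,cv2.COLOR_RGB2HSV).astype(int)
    o=(h[...,0]>=4)&(h[...,0]<=14)&(h[...,1]>170)&(h[...,2]>vmin)
    mm=np.zeros(o.shape,np.uint8); a,b,c,d=box; mm[c:d,a:b]=o[c:d,a:b]
    k,l,s,c=cv2.connectedComponentsWithStats(mm)
    for i in range(1,k):
        if s[i,4]<25: continue
        vu=np.argwhere(l==i)[:,::-1].astype(float); w=onz(n,vu,z)[:,:2]*1000
        print(n,c[i].round(1),s[i,4],[np.round(t,1) for t in cv2.minAreaRect(w.astype(np.float32))])
E
python3 - <<'E'
from m import *
s=manip.sense();print(s['eef_pos'],s['wrist_force'],s['moment'],s['gripper_width'])
for n in('top','scene'): grab(n)
orange('top',(240,340,140,260),.125); orange('scene',(190,360,150,300),.14)
p,_=load('scene'); q,_=load('top')
save('over',np.hstack([cv2.resize(p[130:310,190:340],(480,576),interpolation=cv2.INTER_CUBIC),cv2.resize(q[140:260,240:340],(300,576))]))
E
```

```text
[ 0.61752277 -0.00388216  0.11949917] [ 0.12505668 -0.18274761 -2.28140822] [-0.01705512 -0.0295798   0.02442762] 0.02709502672529949
top [270.2 180.1] 70 [array([615. ,  81.5]), array([40. , 19.8]), np.float64(1.0)]
top [324.1 187.9] 26 [array([594.6, -97.2]), array([12. , 29.1]), np.float64(76.6)]
top [286.6 185.7] 40 [array([597.,  25.]), array([34.2, 12.5]), np.float64(84.6)]
top [305.4 187.5] 37 [array([592. , -35.9]), array([10. , 29.7]), np.float64(1.0)]
scene [200.9 155.5] 233 [array([ 407.6, -234. ]), array([80.1, 45.9]), np.float64(70.3)]
scene [269.9 217.8] 27 [array([616.7,   5.2]), array([14.1, 15.1]), np.float64(61.2)]
scene [232.1 242. ] 59 [array([701.8, -71.8]), array([16., 26.]), np.float64(79.8)]
scene [266.1 248.6] 285 [array([709.7,  11.2]), array([83.4, 25.1]), np.float64(83.1)]
```

View pics/over.png

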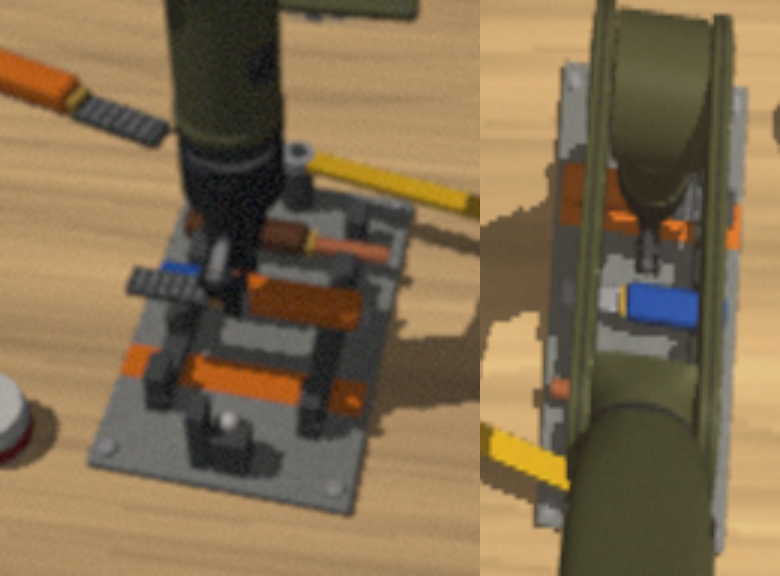

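The rasp hangs level over the bay, blade tip at about (131,280) and handle end at about (361,300) in the left panel. I'll check the in-hand offset from its ends.

```bash
python3 - <<'E'
from m import *
p,d=load('scene'); save('ends',cv2.resize(p[205:265,222:312],(792,528),interpolation=cv2.INTER_NEAREST))
t=np.array([.6175,-.0039]); a=np.radians(-4.4-90); ax=np.array([np.cos(a),np.sin(a)]); n=np.array([-ax[1],ax[0]])
for u,v in((234,215),(245,221),(300,228),(285,224),(295,222),(285,221)):
    w=bydepth('scene',[(u,v)],[d[v,u]])[0]; print((u,v),w.round(4),'along',round((w[:2]-t)@ax,4),'lat',round((w[:2]-t)@n,4))
E
```

```text
(234, 215) [ 0.6062 -0.0901  0.1241] along 0.0868 lat -0.0047
(245, 221) [ 0.6231 -0.0575  0.1255] along 0.0531 lat 0.0097
(300, 228) [0.6354 0.0841 0.1362] along -0.0891 lat 0.0111
(285, 224) [0.6316 0.0463 0.1409] along -0.0511 lat 0.0102
(295, 222) [0.6198 0.0698 0.1382] along -0.0737 lat -0.0033
(285, 221) [0.6211 0.0449 0.1397] along -0.0489 lat -0.0002
```

View pics/ends.png

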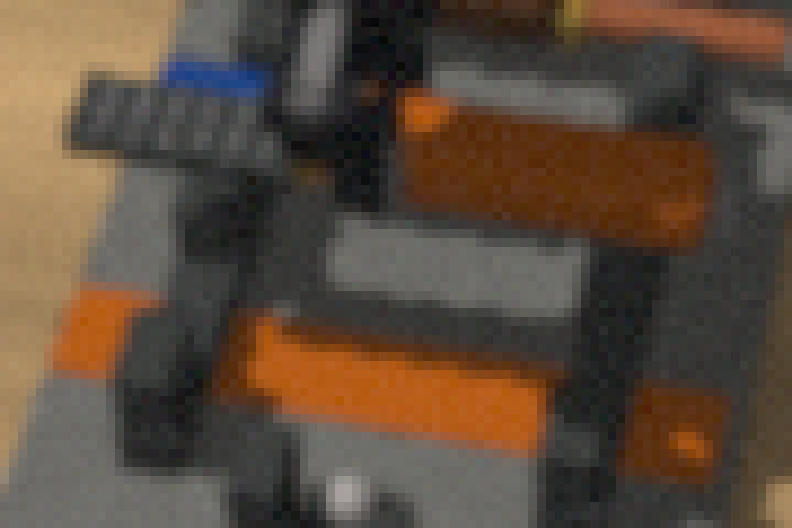

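```bash
python3 - <<'E'
from m import *
t=np.array([.6175,-.0039]); a=np.radians(-94.4); ax=np.array([np.cos(a),np.sin(a)]); n=np.array([-ax[1],ax[0]])
A=onz('scene',[(230.6,216.8)],.1225)[0,:2]; B=onz('scene',[(302.4,224.0)],.1385)[0,:2]
C=onz('scene',[(228.7,242.0),(303.5,254.2)],.012)[:,:2]
print('tip',(A-t)@ax,(A-t)@n,'end',(B-t)@ax,(B-t)@n,'len',np.linalg.norm(A-B),'mid',(A+B)/2)
print('strip',C,np.linalg.norm(C[0]-C[1]),C.mean(0),np.degrees(np.arctan2(*(C[1]-C[0])[::-1])))
# top camera strip outer ends, use first free picture
p=cv2.imread('pics/top0.png')[:,:,::-1]; h=cv2.cvtColor(np.ascontiguousarray(p),cv2.COLOR_RGB2HSV).astype(int)
m=(h[...,0]>=4)&(h[...,0]<=14)&(h[...,1]>150)&(h[...,2]>90); mm=np.zeros_like(m); mm[172:200,255:335]=m[172:200,255:335]
w=onz('top',np.argwhere(mm)[:,::-1].astype(float),.012)[:,:2]*1000; print(cv2.minAreaRect(w.astype(np.float32)))
E
```

```text
tip 0.09415320396986879 0.0016540472486948363 end -0.09285386067624983 -0.0007000159353377902 len 0.18702188064777875 mid [ 0.61792577 -0.00458435]
strip [[ 0.61378541 -0.11500774]
 [ 0.6265946   0.09608409]] 0.21148011160547947 [ 0.62019001 -0.00946183] 86.52751305060369
((619.2481689453125, -8.373497009277344), (212.02618408203125, 33.563507080078125), 85.73367309570312)
```

carry_out:
  moves:
    - [[0.045,-0.11,0],0,-1]
    - [[0,0,-0.5],0,-1]
    - [[0,0,-0.5],0,-1]
    - [[0,0,-0.4],0,-1]
    - [[0,0,-0.3],0,-1]
    - [[0,0,-0.2],0,-1]
    - [[0,0,0],0,-1]
    - [[0,0,0],0,-1]

```text
clock: 6.38
eef_pos: [0.6208, -0.0081, 0.0446]
tool_rot: [[0.077, 0.997, 0.001], [0.997, -0.077, -0.0], [0.0, 0.001, -1.0]]
wrist_force: [-0.5, -0.2, -1.0]
gripper_width: 0.0269
gripper_force: 50.1
```

carry_out:
  moves:
    - [[-0.03,0,-0.1],0,-1]
    - [[0,0,-0.08],0,-1]
    - [[0,0,0],0,-1]
    - [[0,0,0],0,-1]

```text
clock: 6.88
eef_pos: [0.6191, -0.0081, 0.0371]
tool_rot: [[0.077, 0.997, 0.0], [0.997, -0.077, 0.0], [0.0, 0.0, -1.0]]
wrist_force: [0.1, -0.4, 0.6]
gripper_width: 0.0273
gripper_force: 50.2
```

carry_out:
  moves:
    - [[0,0,0],0,0.1]
    - [[0,0,0],0,0.1]
    - [[0,0,0],0,0.1]
    - [[0,0,0.4],0,0.1]
    - [[0,0,0.8],0,0.1]
    - [[0,0,0.9],0,0.1]
    - [[0,0,0.9],0,0.1]
    - [[0,0,0.9],0,0.1]
    - [[-0.8,0.8,0],0,0.1]
    - [[-0.8,0.8,0],0,0.1]
    - [[-0.8,0.8,0],0,0.1]
    - [[0,0,0],0,0.1]

```text
clock: 8.38
eef_pos: [0.5203, 0.0896, 0.1941]
tool_rot: [[0.074, 0.997, -0.001], [0.997, -0.074, 0.001], [0.001, -0.001, -1.0]]
wrist_force: [0.6, -0.6, 0.2]
gripper_width: 0.0471
gripper_force: 0.0
```

```bash
python3 - <<'E'
from m import *
for n in('top','scene'): grab(n)
orange('top',(240,340,140,260),.056); orange('scene',(190,360,150,300),.05)
p,_=load('scene'); q,_=load('top')
save('placed',np.hstack([cv2.resize(p[165:300,210:340],(430,447),interpolation=cv2.INTER_CUBIC),cv2.resize(q[140:260,240:340],(370,447),interpolation=cv2.INTER_CUBIC)]))
E
```

```text
top [294.6 183.4] 145 [array([613.4,  -7.6]), array([81.9, 31.7]), np.float64(85.7)]
scene [200.9 155.4] 229 [array([ 309. , -279.3]), array([86.2, 51. ]), np.float64(72.1)]
scene [278.6 242.2] 398 [array([622.9,  27.4]), array([112.7,  33.7]), np.float64(86.8)]
scene [231.4 243.4] 39 [array([642.8, -95.6]), array([19.9, 17.2]), np.float64(1.6)]
scene [266.1 251.1] 111 [array([655.9,  -1.3]), array([88. , 10.8]), np.float64(86.3)]
```

View pics/placed.png

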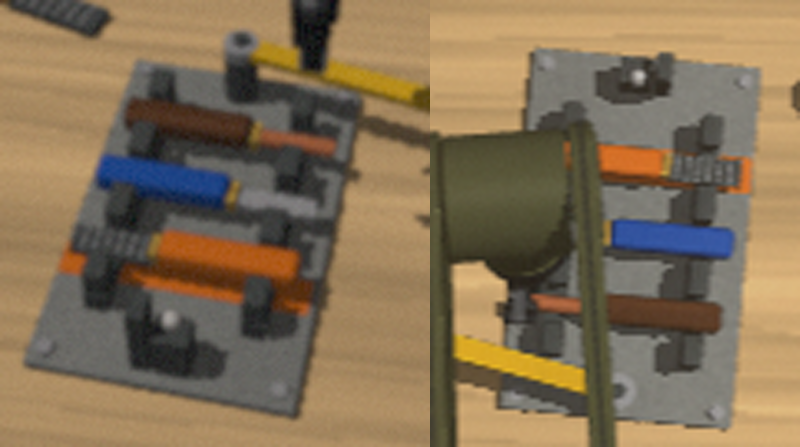

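The rasp lies in both notches of the orange bay, with its handle centre at the expected spot to within about 1 mm. The neighbouring tools are untouched. Next is the knob.

carry_out:
  moves:
    - [[-0.22,0.67,0],-0.014,0.4]
    - [[-0.22,0.67,0],-0.014,0.4]
    - [[-0.22,0.67,0],-0.014,0.4]
    - [[-0.22,0.67,0],-0.014,0.4]
    - [[-0.22,0.67,0],-0.014,0.4]
    - [[-0.22,0.67,0],-0.013,0.4]
    - [[0,0,0],0,0.4]
    - [[0,0,-0.6],0,0.4]
    - [[0,0,-0.6],0,0.4]
    - [[0,0,0],0,0.4]

```text
clock: 9.72
eef_pos: [0.4701, 0.2469, 0.1434]
tool_rot: [[0.249, 0.968, -0.003], [0.968, -0.249, -0.002], [-0.003, -0.003, -1.0]]
wrist_force: [-0.3, -0.1, 0.6]
gripper_width: 0.0596
gripper_force: 0.0
```

```bash
python3 - <<'E'
from m import *
s=manip.sense();print(s['eef_pos'],s['wrist_force'])
p,d=grab('scene'); q,_=grab('top')
save('knob',np.hstack([cv2.resize(p[130:230,310:430],(480,400),interpolation=cv2.INTER_CUBIC),cv2.resize(q[190:260,190:246],(320,400),interpolation=cv2.INTER_CUBIC)]))
E
```

```text
[0.47008894 0.24690711 0.14344529] [-0.3481994  -0.10214913  0.55849313]
```

View pics/knob.png

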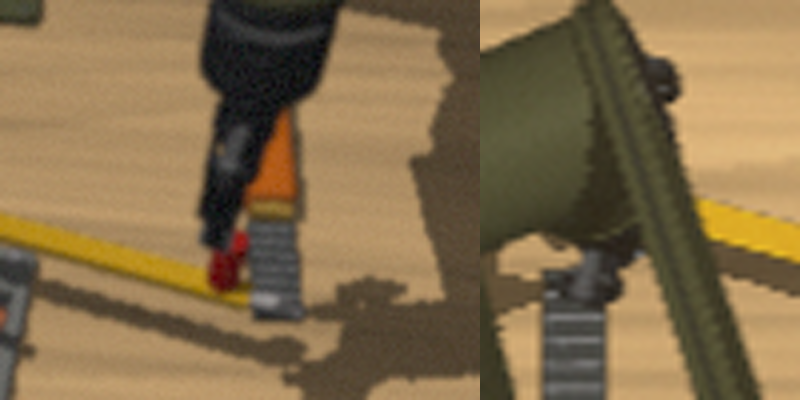

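The fingers straddle the knob, seen at (228,265) in the left panel. I'll correct by a few millimetres, go down and grip gently.

carry_out:
  moves:
    - [[-0.09,0.115,0],0,0.4]
    - [[0,0,-0.5],0,0.4]
    - [[0,0,-0.5],0,0.4]
    - [[0,0,-0.36],0,0.4]
    - [[0,0,0],0,0.4]
    - [[0,0,0],0,-1]
    - [[0,0,0],0,-1]
    - [[0,0,0],0,-1]
    - [[0,0,0],0,-1]
    - [[0,0,0],0,-1]
    - [[0,0,0],0,-1]
  force: 25

```text
clock: 11.2
eef_pos: [0.4674, 0.2536, 0.0913]
tool_rot: [[0.248, 0.969, 0.002], [0.969, -0.248, 0.001], [0.001, 0.001, -1.0]]
wrist_force: [-0.1, -0.2, 6.4]
gripper_width: 0.0232
gripper_force: 26.0
```

```bash
python3 - <<'E'
import numpy as np
h=np.array([.405,.0083]); a=np.radians(np.linspace(75.9,-4.3,17)); p=h+.251*np.c_[np.cos(a),np.sin(a)]
print(p[0],p[-1]); print((np.diff(p,axis=0)/.04).round(3).tolist(), 80.2/16/120)
E
```

```text
[0.46614737 0.25173788] [ 0.65529347 -0.01051966]
[[0.526, -0.157], [0.51, -0.202], [0.491, -0.246], [0.467, -0.288], [0.44, -0.328], [0.41, -0.365], [0.377, -0.399], [0.34, -0.431], [0.301, -0.459], [0.26, -0.483], [0.217, -0.504], [0.172, -0.521], [0.126, -0.534], [0.079, -0.543], [0.031, -0.548], [-0.017, -0.549]] 0.04177083333333333
```

carry_out:
  moves:
    - [[0.52,-0.16,0],-0.042,-1]
    - [[0.51,-0.2,0],-0.042,-1]
    - [[0.49,-0.25,0],-0.042,-1]
    - [[0.47,-0.29,0],-0.042,-1]
    - [[0.44,-0.33,0],-0.042,-1]
    - [[0.41,-0.36,0],-0.042,-1]
    - [[0.38,-0.4,0],-0.042,-1]
    - [[0.34,-0.43,0],-0.042,-1]
    - [[0.3,-0.46,0],-0.042,-1]
    - [[0.26,-0.48,0],-0.042,-1]
    - [[0,0,0],0,-1]

```text
clock: 12.58
eef_pos: [0.6326, 0.1173, 0.0913]
tool_rot: [[0.906, 0.423, 0.001], [0.423, -0.906, -0.0], [0.001, 0.001, -1.0]]
wrist_force: [-0.6, 0.7, 6.1]
gripper_width: 0.0231
gripper_force: 26.2
```

carry_out:
  moves:
    - [[0.2,-0.5,0],-0.042,-1]
    - [[0.15,-0.52,0],-0.042,-1]
    - [[0.12,-0.53,0],-0.042,-1]
    - [[0.08,-0.54,0],-0.042,-1]
    - [[0.02,-0.4,0],-0.03,-1]
    - [[0,0,0],0,-1]

```text
clock: 13.32
eef_pos: [0.6558, 0.0182, 0.0914]
tool_rot: [[1.0, 0.024, 0.003], [0.024, -1.0, -0.0], [0.003, 0.0, -1.0]]
wrist_force: [2.5, 0.5, 4.3]
gripper_width: 0.0232
gripper_force: 26.1
```

carry_out:
  moves:
    - [[0,-0.2,0],-0.015,-1]
    - [[0,-0.2,0],-0.015,-1]
    - [[0,-0.2,0],-0.01,-1]
    - [[0,-0.12,0],0,-1]
    - [[0,0,0],0,-1]
    - [[0,0,0],0,-1]

```text
clock: 14.08
eef_pos: [0.655, -0.0066, 0.0914]
tool_rot: [[0.998, -0.058, 0.002], [-0.058, -0.998, 0.004], [0.002, -0.004, -1.0]]
wrist_force: [0.4, 6.1, 6.9]
gripper_width: 0.0231
gripper_force: 26.6
```

carry_out:
  moves:
    - [[0,-0.08,0],0,-1]
    - [[0,-0.08,0],0,-1]
    - [[0,0,0],0,-1]
    - [[0,0,0],0,-1]

```text
clock: 14.58
eef_pos: [0.655, -0.0069, 0.0913]
tool_rot: [[0.998, -0.058, 0.002], [-0.058, -0.998, 0.013], [0.001, -0.013, -1.0]]
wrist_force: [1.6, 23.3, 6.9]
gripper_width: 0.0232
gripper_force: 28.4
```

carry_out:
  moves:
    - [[0,0.14,0],0,-1]
    - [[0,0,0],0,0.4]
    - [[0,0,0],0,0.4]
    - [[0,0,0],0,0.4]
    - [[0,0,0.6],0,0.4]
    - [[0,0,0.8],0,0.4]
    - [[0,0,0.8],0,0.4]
    - [[0,0,0.8],0,0.4]
    - [[-0.5,-0.9,0.2],0,0.4]
    - [[-0.5,-0.9,0.2],0,0.4]
    - [[-0.5,-0.9,0.2],0,0.4]
    - [[-0.5,-0.9,0],0,0.4]

```text
clock: 16.08
eef_pos: [0.5736, -0.156, 0.235]
tool_rot: [[0.998, -0.059, 0.001], [-0.059, -0.998, -0.001], [0.001, 0.0, -1.0]]
wrist_force: [-0.2, -0.2, -0.2]
gripper_width: 0.06
gripper_force: 0.0
```

carry_out:
  moves:
    - [[-0.5,-0.9,0],0,0.4]
    - [[-0.5,-0.9,0],0,0.4]
    - [[-0.5,-0.9,0],0,0.4]
    - [[-0.5,-0.9,0],0,0.4]
    - [[-0.5,-0.9,0],0,0.4]
    - [[0,0,0],0,0.4]

```text
clock: 16.82
eef_pos: [0.4723, -0.3371, 0.2341]
tool_rot: [[0.998, -0.063, -0.001], [-0.063, -0.998, -0.0], [-0.001, 0.0, -1.0]]
wrist_force: [-0.2, 0.3, 0.0]
gripper_width: 0.0599
gripper_force: 0.0
```

```bash
python3 - <<'E'
from m import *
print(manip.sense()['eef_pos'])
for n in('top','scene'):
    p,_=grab(n); h=cv2.cvtColor(p,cv2.COLOR_RGB2HSV).astype(int); H,S,V=h[...,0],h[...,1],h[...,2]
    m=((H>=18)&(H<=28)&(S>180)&(V>110)); b=(240,340,140,260) if n=='top' else (215,330,160,300)
    mm=np.zeros_like(m); mm[b[2]:b[3],b[0]:b[1]]=m[b[2]:b[3],b[0]:b[1]]
    w=onz(n,np.argwhere(mm)[:,::-1].astype(float),.078)[:,:2]*1000; print(n,'bar',cv2.minAreaRect(w.astype(np.float32)))
    m=(((H<4)|(H>175))&(S>170)&(V>80)); mm=np.zeros_like(m); mm[b[2]:b[3],b[0]:b[1]]=m[b[2]:b[3],b[0]:b[1]]
    print('knob',onz(n,np.argwhere(mm)[:,::-1].astype(float),.119)[:,:2].mean(0),mm.sum())
p,_=load('scene'); q,_=load('top')
orange('scene',(190,330,200,300),.05)
save('closed',np.hstack([cv2.resize(p[165:300,200:340],(440,424),interpolation=cv2.INTER_CUBIC),cv2.resize(q[140:260,240:340],(354,424),interpolation=cv2.INTER_CUBIC)]))
E
```

```text
[ 0.47234595 -0.3370847   0.23410965]
top bar ((548.6552734375, -0.5106487274169922), (24.24895668029785, 252.88943481445312), 85.89789581298828)
knob [ 0.65403072 -0.00842844] 31
scene bar ((553.4087524414062, -2.300222396850586), (23.602516174316406, 250.26510620117188), 85.88644409179688)
knob [ 0.66079558 -0.01092172] 60
scene [285.9 243. ] 252 [array([622.7,  46.4]), array([74.9, 31.4]), np.float64(86.2)]
scene [231.4 243.5] 39 [array([643.3, -95.9]), array([17.5, 19.5]), np.float64(87.8)]
```

View pics/closed.png

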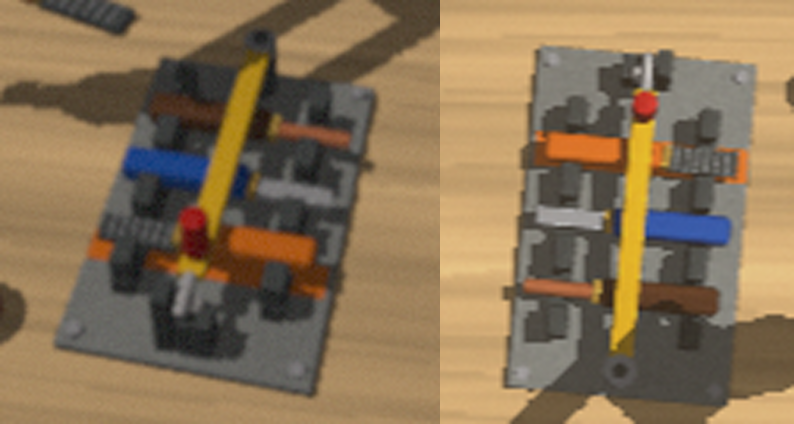

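The bar lies at -4.1°, along the rack's x axis at -4.3°. Its nose is past the ball and against the stop at (648,72) in the right panel. The rasp lies flat in its bay and the other tools are untouched.

```bash
python3 -c "
from workcell import manip
print(manip.finish_job())"
```

```text
the job is handed in; nothing more can be done
None
```

The rasp lies flat and centred in the orange-strip bay, the keeper bar is shut past its detent against the stop and released, and the job was handed in after about 17 s of robot time; the judge returned no verdict.

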